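# Centre the wobbly sample pot on the scale and tare it

## Task

The sample pot with the orange lid stands near the edge of the scale's round pan. With the outside of the fingers, nudge it with light taps, low down, until it stands upright in the centre of the dark ring on the pan and let go of it; do not grip or lift it, take it between the fingers, tip it over or knock it off. Only then press the scale's green tare key fully down and let it come back up, leaving everything else on the table where it is.

Things in the scene. Friction and masses are not known exactly. Their poses are not given: they have to be found in the camera images.
- pot: the sample pot to centre: steel, with an ORANGE domed lid, 66 mm tall, 110 to 220 g, standing off-centre on the scale's pan. Wobbly: a dark foot only 18 mm across and 10 mm high carries a straight body 44 mm across (10 to 44 mm up). Origin: centre of the foot's underside; z along its axis. Pushed sideways below 15 mm over the pan it slides (1 to 2 N) and stays where left; pushed above 25 mm it tips
- pot_knob (a point): top centre of the orange knob of that pot, 66 mm above its underside, on its axis. The knob is 14 mm across (56 to 66 mm up), the orange lid under it 46 mm across (44 to 56 mm up)
- pan_centre (a point): centre of the top face of the scale's round aluminium pan. The pan is fixed, 124 mm across and 12 mm thick, its top 75 mm above the table, with no rim. A dark ring line, 60 mm inside and 66 mm outside diameter, is drawn around this centre. z points up; its yaw means nothing
- scale: low white bench scale, fixed to the table, 210 mm (its x) by 170 mm (its y), its flat top 48 mm above the table. Origin: centre of the underside; its front, with the display and the tare key, faces its -x. The pan's centre lies 38 mm along its +x
- tare_top (a point): centre of the top face of the green round tare key, 26 mm across, standing in a black round collar on the front of the scale; the face is 66 mm above the table at rest and is pressed straight down
- tare (a joint): travel of the tare key: 0 at rest, 0.005 (m) fully down; it is sprung, takes about 4 N to go fully down, and comes back by itself
- potato0: brown potato, about 80 x 54 x 54 mm, loose on the yellow board. Origin: centre of its underside
- potato1: light brown potato, about 72 x 50 x 50 mm, loose on the yellow board. Origin: centre of its underside
- potato2: dark brown potato, about 86 x 58 x 58 mm, loose on the yellow board. Origin: centre of its underside
- spare: a second sample pot of the same shape and size as the one on the pan but with a BLUE lid, standing on the table; leave it alone. Origin: centre of its underside
- jar: closed jar with a red cap, 60 mm across, 95 mm tall, standing on the table. Origin: centre of its underside
- cup: clear plastic measuring cup, 68 mm across the mouth, 65 mm tall, standing on the table beyond the scale. Origin: centre of its underside
- spoon: long spoon lying on the table, about 200 mm long. Origin: centre of its length, on the underside

How it is judged (in metres and radians):
On the way, in this order (a step that is already met when the one before it is completed fails the run):
1. the pot stands upright and at rest in the centre of the pan's ring, no longer touched (horizontal distance between pot and pan_centre below 0.008 m and angle between pot's own z axis and vertical below 0.06 rad and z of pot in the frame of pan_centre between -0.004 and 0.004 m and linear speed of pot below 0.01 m/s and contact force between pot and the fingers below 0.05 N and contact force between pot and the arm below 0.05 N), for 0.3 s.
2. the tare key is pressed fully down (value of joint tare above 0.004 m), for 0.05 s.
At the end, for the whole second after the job is handed in: The pot with the orange lid stands upright (within 0.06 rad) and at rest on the pan, its axis within 8 mm of the pan's centre, and the tare key is back up (less than 1 mm down) (horizontal distance between pot and pan_centre below 0.008 m and angle between pot's own z axis and vertical below 0.06 rad and z of pot in the frame of pan_centre between -0.004 and 0.004 m and linear speed of pot below 0.01 m/s and value of joint tare below 0.001 m); the robot touches nothing.
It fails at once if the pot is pushed, pressed or squeezed with more than 12 N (contact force between pot and the fingers above 12 N or contact force between pot and the arm above 12 N).
It fails at once if the pot is tipped by more than 0.3 rad or knocked off the pan (angle between pot's own z axis and vertical above 0.3 rad or z of pot in the frame of pan_centre below -0.01 m).
It fails at once if the pot is lifted, or it, its lid or its knob is taken between the fingers (z of pot in the frame of pan_centre above 0.012 m or (horizontal distance between the grasp point and pot below 0.018 m and z of the grasp point in the frame of pot below 0.066 m)).
It fails at once if the tare key is pressed while the pot is not centred (value of joint tare above 0.003 m and horizontal distance between pot and pan_centre above 0.01 m).
It fails at once if anything else on the table is moved by more than 15 mm (distance of any of potato0, potato1, potato2, spare, jar, cup, spoon from where it was at the start of the episode above 0.015 m).
It also fails if it takes over 54 s, if anything falls off the work surface, if the arm or the gripper's body presses on something with over 40 N, if the wrist force passes 120 N, or if a joint passes its speed limit or range.

## Robot

A 7-joint arm with a two-finger parallel gripper is mounted at the origin on the work surface. World frame = base frame: x ahead of the robot, y to its left, z up, the work surface at z = 0. Lengths are in mm, angles in rad, forces in N, time in s.
With the tool pointing down it reaches from about 375 to 925 mm from the base axis. Payload 3.1 kg.
Tool frame: the origin (TCP) lies between the finger pads; the fingertips stand 22 mm ahead of it and the grasp point (between the pads) lies 3 mm ahead of it; z points along the fingers, y is the direction in which the jaws open and shut (so a half turn about z gives the same grasp; the last joint's range is limited). The gripper opens to 85 mm and grips with 20 to 120 N. Pads are 22 mm wide; open, the fingers measure 114 mm over their backs; the gripper's body (76 mm by 85 mm) begins 54 mm behind the grasp point. The pads swing forward as they close: fully open they stand 13 mm farther back than shut.
Start: joints at [-1.22, 0.383, 0.044, 1.598, -0.018, 1.161, -0.05], TCP at [282.005, 585.642, 253.269] pointing down, gripper open.
Joint ranges: [-2.61, 2.61], [-0.41, 2.15], [-1.48, 1.57], [0, 2.5], [-1.57, 4.71], [0.05, 1.97], [-2.85, 2.85]. Speed limits (rad/s): [2.79, 2.79, 3.14, 3.14, 3.14, 3.14, 3.14].

## Interface

Orientations are given as a unit quaternion [x, y, z, w].
In Python, from cell import r gives the robot as it stands. The module is installed in compiled form; this text tells all that it offers.
- The arm moves only by the tool apply_moves, never from a script. Its arguments are lists of equal length, an entry for each row: "delta_pos": the shift along the tool's x, y, z in units of 40 mm (1.0 is 40 mm), a list of three; "dr": the turn, a rotation vector about the tool's x, y, z in degrees, a list of three; "jaw": the closure in counts, from 0 (fully open) to 255 (shut). A call has 1 to 12 rows; each row is the pose to reach, as a shift and turn from the pose measured when the call began, along the tool's axes at that moment; what a row does not reach only later rows make up. A row lasts 1/12 s, in which the tool goes at most 41.7 mm and 7.16 degrees, less where a joint would pass 70% of its speed; a pose out of reach is approached as far as the arm can. A call with a gripper value outside its range is refused whole. The fingers move at their own pace and stop on an object; "force" is the grip in N (left out, the last holds). Time passes only in rows, so rows that repeat a pose let the fingers close. It gives the time, the measured TCP pose, the force and the opening at its end, in the units of the state.
- r.state(): the state, without advancing time (a new reading comes with each control period).
- r.capture(name): name is "scene" or "top"; returns the picture (400x640x3 uint8, blue, green, red); there is no depth.
- r.camera_info(name): a dict with "fx", "fy", "cx", "cy" (pixels), "R" (3x3) and "t" (3): a world point X has camera coordinates R X + t. Camera axes: x right, y down, z forward; pixel columns grow to the right and rows downward; lengths in mm; the calibration is good to about 2 mm. A picture is of the moment at which its call begins. camera_info takes no time and is no camera call.
- r.finish_job(): hands the job in, once; it reports no verdict.
The state is a dict: "t": time; "qpos": joint angles; "qd": joint speeds; "tau": joint torques, N m; "eef_pos": TCP position; "orientation": TCP orientation; "force": force on the tool from outside, world axes, zero at the start; "wrist_torque": the same for the moment, N m; "grip_width": finger opening in mm.
Only numpy, scipy, OpenCV 4.12 (cv2) and the standard library are available. Lean on these libraries where they do the work, as an engineer would, in place of code of your own. Each camera call takes 0.05 s, during which the arm holds its last target.

## Working session

There is one attempt and no reset: what is moved stays moved. The work goes in short steps, Python scripts to look and compute and a tool call to move; the robot and the scene stay as the last step left them, time stands still between calls to the robot, and variables do not carry over. Pictures are saved under pics/ and viewed, and the job is handed in when it is done.

Besides the shell and the picture viewer there is one more tool, called after "Emit:" as name(argument=value, ...) on one line, values as JSON. apply_moves: Moves the arm, as the interface text tells. Its arguments: {"type":"object","properties":{"delta_pos":{"type":"array","items":{"type":"array","items":{"type":"number"}}},"dr":{"type":"array","items":{"type":"array","items":{"type":"number"}}},"jaw":{"type":"array","items":{"type":"number"}},"force":{"type":"number"}},"required":["delta_pos","dr","jaw"]}

```bash
mkdir -p pics; cat > h.py <<'E'
from cell import r
import numpy as np, cv2
np.set_printoptions(suppress=True,precision=3)
def cap(n,f,crop=None,s=1):
    im=r.capture(n)
    cv2.imwrite('pics/raw_'+f,im)
    if crop: x0,y0,x1,y1=crop; im=im[y0:y1,x0:x1]
    if s!=1: im=cv2.resize(im,None,fx=s,fy=s,interpolation=cv2.INTER_CUBIC)
    cv2.imwrite('pics/'+f,im)
def bp(n,u,v,z):
    c=r.camera_info(n);R=np.array(c['R']);t=np.array(c['t'])
    d=R.T@np.array([(u-c['cx'])/c['fx'],(v-c['cy'])/c['fy'],1]);o=-R.T@t
    return o+d*(z-o[2])/d[2]
def pj(n,X):
    c=r.camera_info(n);p=np.array(c['R'])@np.array(X,float)+np.array(c['t'])
    return np.array([c['fx']*p[0]/p[2]+c['cx'],c['fy']*p[1]/p[2]+c['cy']])
E
python3 - <<'E'
from h import *
cap('scene','s0.png');cap('top','t0.png')
for k,v in r.state().items(): print(k,v)
for n in('scene','top'):
    c=r.camera_info(n);print(n,c['fx'],-np.array(c['R']).T@np.array(c['t']),np.array(c['R']))
E
```

```text
t 0.1
qpos [-1.22   0.384  0.044  1.599 -0.018  1.161 -0.05 ]
qd [-0.    -0.003  0.001 -0.002  0.     0.002  0.001]
tau [  0.003 -43.473   1.029 -25.045   0.011   0.005  -0.   ]
eef_pos [281.676 584.893 252.002]
orientation [ 0.222  0.975 -0.001 -0.   ]
force [-0.1   -0.068 -0.288]
wrist_torque [ 0.003  0.033 -0.023]
grip_width 85.45517459785559
scene 420.14200561802403 [1386.299  393.078 1028.528] [[-0.439  0.898 -0.006]
 [ 0.656  0.316 -0.685]
 [-0.614 -0.305 -0.728]]
top 421.8047484806478 [ 422.208   15.279 1457.808] [[ 0.016 -1.     0.007]
 [-0.992 -0.017 -0.121]
 [ 0.121 -0.005 -0.993]]
```

View pics/s0.png

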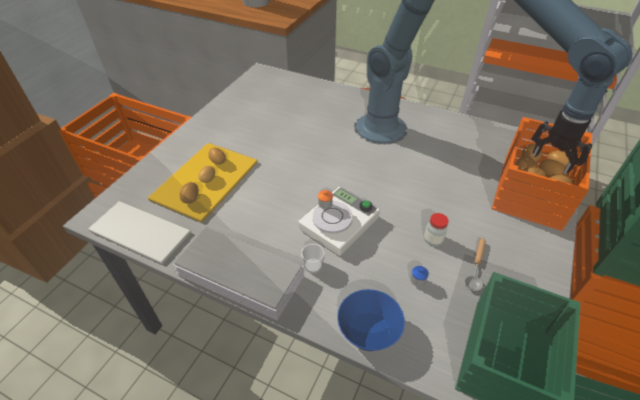

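View pics/t0.png

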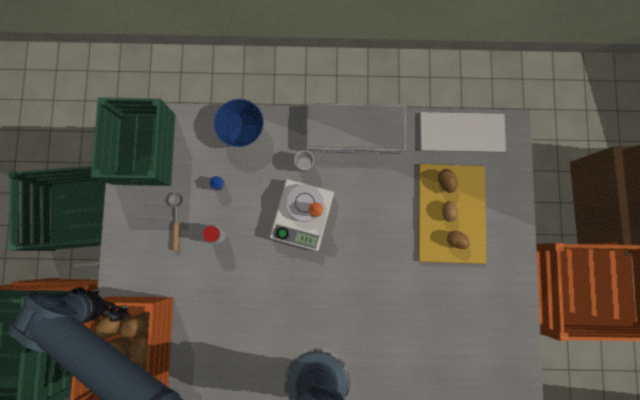

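The scene shows the scale with the orange pot near (325,200). In the top view, the pan is at about (305,203), the pot at (317,209) and the key at (283,233). I'll enlarge both.

```bash
python3 - <<'E'
import cv2
a=cv2.imread('pics/raw_t0.png')[170:260,260:350];b=cv2.imread('pics/raw_s0.png')[175:265,290:390]
cv2.imwrite('pics/t0c.png',cv2.resize(a,None,fx=6.5,fy=6.5,interpolation=cv2.INTER_CUBIC))
cv2.imwrite('pics/s0c.png',cv2.resize(b,None,fx=6.5,fy=6.5,interpolation=cv2.INTER_CUBIC))
E
```

```text
(no output)
```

View pics/t0c.png

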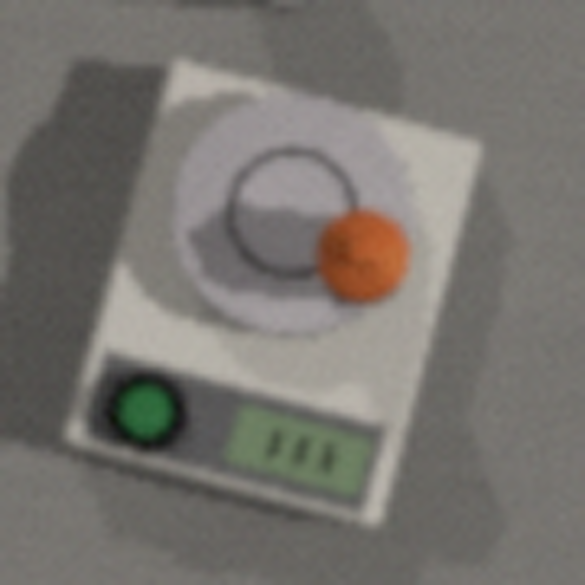

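View pics/s0c.png

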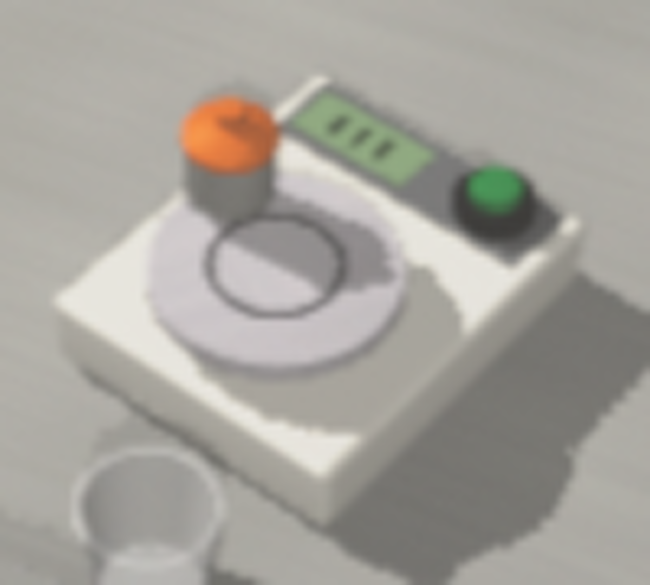

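```bash
python3 - <<'E'
from h import *
def P(n,x,y,ox,oy,z): return bp(n,(x+.5)/6.5-.5+ox,(y+.5)/6.5-.5+oy,z)
T=lambda x,y,z:P('top',x,y,260,170,z); S=lambda x,y,z:P('scene',x,y,290,175,z)
print('ring',T(293,212,75),S(277,266,75))
print('pan',T(293,214,75))
print('lid',T(363,256,122),S(230,136,124))
print('key',T(146,411,66),S(497,188,66))
print('scale corners',T(175,62,48),T(482,145,48),T(380,524,48),T(70,438,48))
# orange mask centroid
for n,f in(('top','t0'),('scene','s0')):
    im=cv2.imread(f'pics/raw_{f}.png').astype(int);b,g,rr=im[...,0],im[...,1],im[...,2]
    x0,y0,x1,y1=(295,190,335,225) if n=='top' else (310,180,345,205)
    m=np.zeros(b.shape,bool);m[y0:y1,x0:x1]=((rr-b)>50)[y0:y1,x0:x1]
    v,u=np.nonzero(m);print(n,u.mean(),v.mean(),u.min(),u.max(),v.min(),v.max(),bp(n,u.mean(),v.mean(),125))
    for (x,y,z,w) in ((282,0,66,0),):
        pass
for n,p in(('jar',(212,234)),('spare',(217,183)),('cup',(304,160))): print(n,bp('top',*p,60))
E
```

```text
ring [591.592  50.393  75.   ] [592.193  53.647  75.   ]
pan [590.568  50.372  75.   ]
lid [564.715  14.479 122.   ] [568.024  17.331 124.   ]
key [489.833 123.033  66.   ] [491.509 125.776  66.   ]
scale corners [672.599 114.157  48.   ] [631.683 -46.42   48.   ] [435.07    3.402  48.   ] [476.236 162.984  48.   ]
top 315.5189873417722 208.76582278481013 309 322 202 215 [565.025  14.187 125.   ]
scene 324.78145695364236 195.53642384105962 317 332 190 201 [569.306  17.32  125.   ]
jar [482.301 354.545  60.   ]
spare [653.134 345.782  60.   ]
cup [737.018  55.875  60.   ]
```

```bash
cat >> h.py <<'E'
from scipy.spatial.transform import Rotation as Ro
def tgt(az,th):
    a=np.radians(az);th=np.radians(th);d=np.array([np.cos(a),np.sin(a),0]);k=np.array([0,0,1.])
    x=np.cos(th)*d+np.sin(th)*k; z=np.sin(th)*d-np.cos(th)*k
    return np.column_stack([x,np.cross(z,x),z])
def move(pos,M=None):
    s=r.state();C=Ro.from_quat(s['orientation']).as_matrix()
    if M is None: M=C
    return C.T@(np.array(pos)-s['eef_pos'])/40, np.degrees(Ro.from_matrix(C.T@M).as_rotvec())
# TCP position such that leading tip corner (tool x=+11, z=+22) sits at p
def tcp(p,M): return np.array(p)-M@np.array([11,0,22.])
E
python3 - <<'E'
from h import *
M=tgt(55,12);d=M[:,0]*[1,1,0];d/=np.linalg.norm(d)
print(M)
p=np.array([567,16,0])-d*50+[0,0,200]
print(p,tcp(p,M),move(tcp(p,M),M),move(tcp(p,M),tgt(55,0)))
E
```

```text
[[ 0.561  0.819  0.119]
 [ 0.801 -0.574  0.17 ]
 [ 0.208  0.    -0.978]]
[538.321 -24.958 200.   ] [529.526 -37.518 219.232] (array([-12.333, -11.33 ,   0.848]), array([-10.489,   8.956,  98.88 ])) (array([-12.333, -11.33 ,   0.848]), array([-0.096,  0.125, 99.289]))
```

Emit:
apply_moves(delta_pos=[[-0.7,-0.65,0],[-1.4,-1.3,0],[-2.1,-1.95,0],[-2.8,-2.6,0],[-3.5,-3.25,0],[-4.2,-3.9,0],[-4.9,-4.5,0],[-5.6,-5.15,0],[-6.3,-5.8,0],[-7,-6.4,0],[-7.7,-7.1,0],[-8.4,-7.7,0]], dr=[[0,0,6],[0,0,12],[0,0,18],[0,0,24],[0,0,30],[0,0,36],[0,0,42],[0,0,48],[0,0,54],[0,0,60],[0,0,66],[0,0,72]], jaw=[255,255,255,255,255,255,255,255,255,255,255,255], force=20)

```text
t: 1.1
eef_pos: [450.5, 159.1, 252.4]
orientation: [0.755, 0.656, -0.002, 0.0]
force: [0.3, -0.0, -0.7]
grip_width: 0.1
```

```bash
python3 - <<'E'
from h import *
M=tgt(55,12);d=np.array([np.cos(np.radians(55)),np.sin(np.radians(55)),0])
p=np.array([567,16,0])-d*50+[0,0,200]
print(r.state()['eef_pos'],r.state()['qpos'],move(tcp(p,M),M))
E
```

```text
[450.501 159.097 252.406] [-0.856  0.047  0.444  2.017 -0.021  1.085 -0.542] (array([-4.589,  2.644,  0.838]), array([-2.877, 11.951, 26.865]))
```

Emit:
apply_moves(delta_pos=[[-0.7,0.4,0],[-1.4,0.8,0],[-2.1,1.2,0],[-2.8,1.6,0.2],[-3.5,2.0,0.4],[-4.2,2.4,0.6],[-4.6,2.65,0.8],[-4.6,2.65,0.84],[-4.6,2.65,0.84],[-4.6,2.65,0.84]], dr=[[-0.5,2,4.5],[-1,4,9],[-1.5,6,13.5],[-2,8,18],[-2.5,10,22.5],[-2.9,11.9,26.9],[-2.9,11.9,26.9],[-2.9,11.9,26.9],[-2.9,11.9,26.9],[-2.9,11.9,26.9]], jaw=[255,255,255,255,255,255,255,255,255,255])

```text
t: 1.93
eef_pos: [529.2, -36.8, 218.7]
orientation: [0.882, 0.46, 0.092, -0.048]
force: [-0.5, 0.3, 0.3]
grip_width: -0.1
```

```bash
python3 - <<'E'
from h import *
M=tgt(55,12);d=np.array([np.cos(np.radians(55)),np.sin(np.radians(55)),0])
p=np.array([567,16,0])-d*50+[0,0,150]
print(r.state()['eef_pos'],r.state()['qpos'],move(tcp(p,M),M))
cap('scene','s1.png',(270,100,430,240),5);cap('top','t1.png',(250,150,370,250),6)
E
```

```text
[529.181 -36.771 218.713] [-0.536  0.165  0.69   2.017 -0.365  0.935 -0.258] (array([-0.266,  0.019,  1.208]), array([-0.066,  0.065,  0.029]))
```

View pics/s1.png

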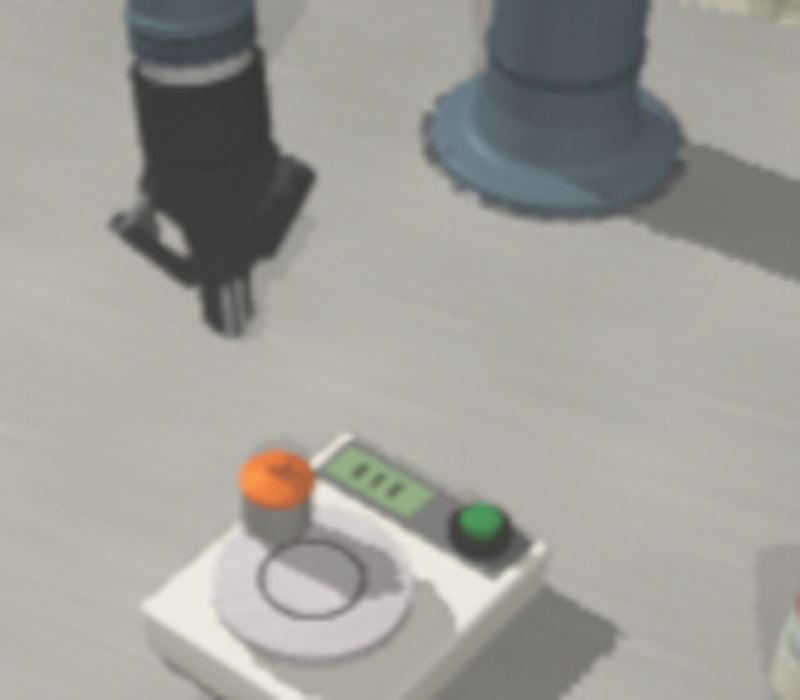

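View pics/t1.png

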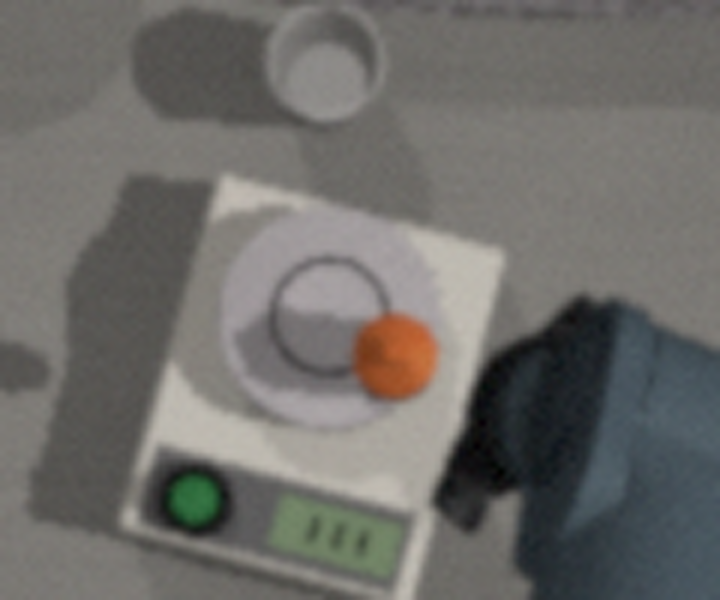

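The gripper is closed and behind the pot. In the scene crop the tip end is at (232,333), and the pot hasn't moved. I'll check the tip length against that.

```bash
python3 - <<'E'
from h import *
s=r.state();C=Ro.from_quat(s['orientation']).as_matrix()
for x in(-11,0,11):
  for l in(9,22,35):
    X=s['eef_pos']+C@np.array([x,0,l]);print(x,l,X,'crop',(pj('scene',X)-[270,100])*5)
E
```

```text
-11 9 [524.477 -43.145 208.168] crop [215.746 301.009]
-11 22 [526.019 -40.927 195.451] crop [218.147 319.716]
-11 35 [527.56  -38.708 182.735] crop [220.52  338.198]
0 9 [530.623 -34.314 210.454] crop [224.422 308.303]
0 22 [532.165 -32.095 197.738] crop [226.786 327.086]
0 35 [533.707 -29.877 185.021] crop [229.122 345.643]
11 9 [536.77  -25.483 212.74 ] crop [233.212 315.693]
11 22 [538.312 -23.264 200.024] crop [235.537 334.553]
11 35 [539.854 -21.045 187.308] crop [237.835 353.184]
```

```bash
cat >> h.py <<'E'
def corner():
    s=r.state();C=Ro.from_quat(s['orientation']).as_matrix()
    return s['eef_pos']+C@np.array([11,0,22.])
E
python3 - <<'E'
from h import *
M=tgt(55,12);d=np.array([np.cos(np.radians(55)),np.sin(np.radians(55)),0])
p=np.array([567,16,0])-d*50+[0,0,82]
print(move(tcp(p,M),M)); print('1mm adv:',M.T@d/40)
E
```

```text
(array([-0.647,  0.024,  2.879]), array([-0.042,  0.005,  0.158]))
1mm adv: [ 0.024 -0.     0.005]
```

Emit:
apply_moves(delta_pos=[[-0.15,0,0.7],[-0.32,0.01,1.4],[-0.48,0.02,2.1],[-0.6,0.024,2.6],[-0.647,0.024,2.86],[-0.647,0.024,2.88],[-0.647,0.024,2.88]], dr=[[0,0,0],[0,0,0],[0,0,0.1],[0,0,0.1],[0,0,0.1],[0,0,0.1],[0,0,0.1]], jaw=[255,255,255,255,255,255,255])

```text
t: 2.62
eef_pos: [529.8, -36.5, 101.4]
orientation: [0.882, 0.46, 0.093, -0.049]
force: [0.7, -0.2, 1.0]
grip_width: -0.1
```

```bash
python3 - <<'E'
from h import *
M=tgt(55,12);d=np.array([np.cos(np.radians(55)),np.sin(np.radians(55)),0])
p=np.array([567,16,0])-d*28+[0,0,82]
print(corner(),r.state()['force'],move(tcp(p,M),M))
cap('scene','s2.png',(280,140,380,240),6);cap('top','t2.png',(260,160,360,250),6)
E
```

```text
[538.56  -23.912  82.195] [ 0.739 -0.162  1.011] (array([0.513, 0.01 , 0.114]), array([-0.075, -0.008,  0.146]))
```

View pics/s2.png

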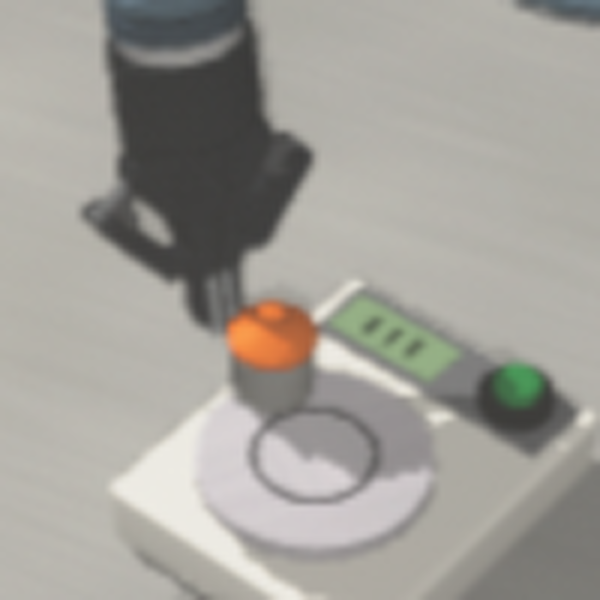

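View pics/t2.png

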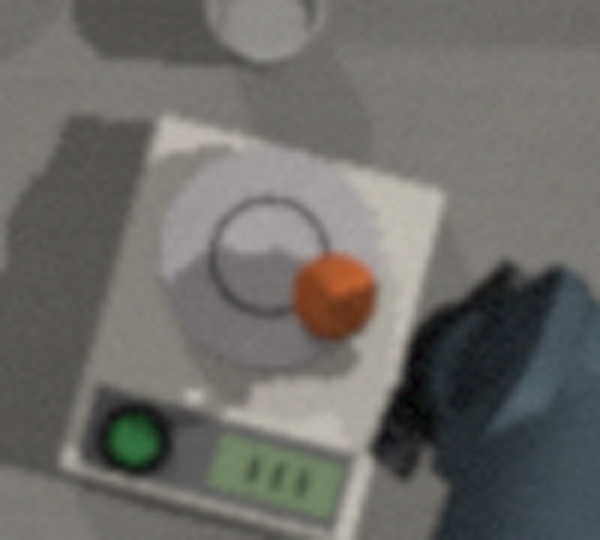

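The top view shows the lid at about (336,296), still clear of the finger, and the ring at (269,256). Advancing slowly to contact.

Emit:
apply_moves(delta_pos=[[0.1,0,0.022],[0.2,0,0.044],[0.3,0,0.066],[0.4,0.01,0.09],[0.46,0.01,0.1],[0.51,0.01,0.112],[0.54,0.01,0.12],[0.57,0.01,0.126],[0.6,0.01,0.132],[0.63,0.01,0.138],[0.66,0.01,0.144],[0.69,0.01,0.15]], dr=[[0,0,0],[0,0,0],[0,0,0],[0,0,0],[0,0,0],[0,0,0],[0,0,0],[0,0,0],[0,0,0],[0,0,0],[0,0,0],[0,0,0]], jaw=[255,255,255,255,255,255,255,255,255,255,255,255])

```text
t: 3.72
eef_pos: [547.3, -14.6, 102.6]
orientation: [0.882, 0.46, 0.094, -0.048]
force: [-1.1, -0.3, -0.0]
grip_width: -0.1
```

```bash
cat >> h.py <<'E'
RT=np.array([591.1,50.4]);RS=np.array([592.2,53.6])
def look(tag):
    out={}
    for n in('top','scene'):
        f=f'{n[0]}{tag}.png'
        cap(n,f,(260,160,360,250) if n=='top' else (280,150,380,240),6)
        im=cv2.imread('pics/raw_'+f).astype(int);b,rr=im[...,0],im[...,2]
        x0,y0,x1,y1=(285,180,335,225) if n=='top' else (305,175,350,225)
        m=np.zeros(b.shape,bool);m[y0:y1,x0:x1]=((rr-b)>50)[y0:y1,x0:x1]
        v,u=np.nonzero(m);q=bp(n,u.mean(),v.mean(),125)[:2]
        out[n]=q-(RT if n=='top' else RS);print(n,m.sum(),'pot-ring',out[n])
    a=np.hstack([cv2.imread(f'pics/t{tag}.png'),cv2.imread(f'pics/s{tag}.png')])
    cv2.imwrite(f'pics/b{tag}.png',cv2.resize(a,None,fx=.66,fy=.66,interpolation=cv2.INTER_AREA))
    print('corner',corner(),'F',np.array(r.state()['force']),'t',r.state()['t'])
    return out
E
python3 - <<'E'
from h import *
look('3')
E
```

```text
top 144 pot-ring [-24.42  -32.681]
scene 145 pot-ring [-20.362 -32.904]
corner [556.391  -1.649  83.509] F [ 0.01  -0.79   0.458] t 3.8167
```

View pics/b3.png

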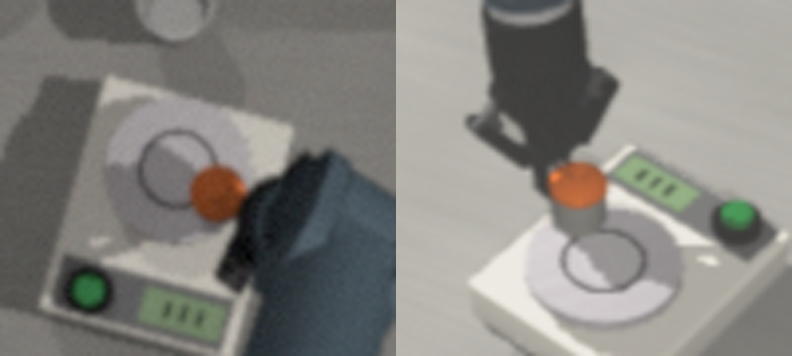

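Emit:
apply_moves(delta_pos=[[0.035,0,0.025],[0.07,0,0.04],[0.105,0,0.052],[0.14,0,0.06],[0.175,0,0.067],[0.21,0,0.075],[0.25,0,0.083],[0.29,0,0.092],[0.33,0,0.1],[0.37,0,0.11],[0.41,0,0.12],[0.45,0,0.13]], dr=[[0,0,0],[0,0,0],[0,0,0],[0,0,0],[0,0,0],[0,0,0],[0,0,0],[0,0,0],[0,0,0],[0,0,0],[0,0,0],[0,0,0]], jaw=[255,255,255,255,255,255,255,255,255,255,255,255])

```text
t: 4.82
eef_pos: [558.3, 1.4, 101.3]
orientation: [0.882, 0.46, 0.094, -0.048]
force: [-0.0, -0.7, -0.2]
grip_width: -0.0
```

```bash
python3 - <<'E'
from h import *
look('4')
E
```

```text
top 140 pot-ring [-13.335 -16.666]
scene 146 pot-ring [ -9.227 -17.137]
corner [567.244  14.334  82.13 ] F [-0.784  0.134 -0.761] t 4.9167
```

View pics/b4.png

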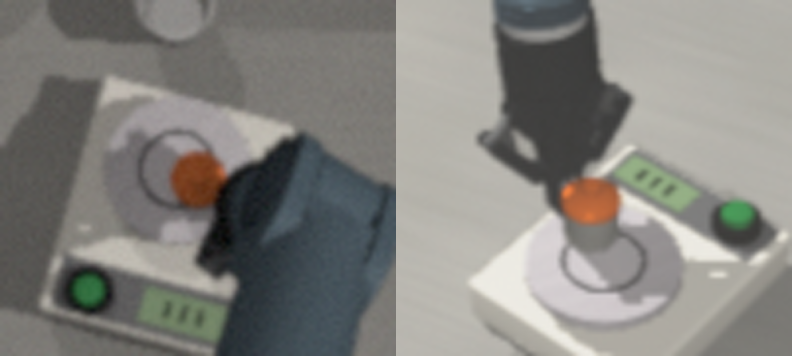

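The pot slid upright towards the ring. In the top view the lid is at (199,180) and the ring at (179,169). About 20 mm remains, so I'll push 14.

Emit:
apply_moves(delta_pos=[[0.03,0,0.006],[0.06,0,0.013],[0.09,0,0.019],[0.12,0,0.025],[0.15,0,0.031],[0.18,0,0.038],[0.21,0,0.044],[0.24,0,0.05],[0.27,0,0.057],[0.3,0,0.063],[0.32,0,0.068],[0.34,0,0.072]], dr=[[0,0,0],[0,0,0],[0,0,0],[0,0,0],[0,0,0],[0,0,0],[0,0,0],[0,0,0],[0,0,0],[0,0,0],[0,0,0],[0,0,0]], jaw=[255,255,255,255,255,255,255,255,255,255,255,255])

```text
t: 5.92
eef_pos: [566.4, 13.3, 101.4]
orientation: [0.881, 0.46, 0.094, -0.048]
force: [-1.0, -1.0, 0.1]
grip_width: -0.1
```

```bash
python3 - <<'E'
from h import *
look('5')
E
```

```text
top 140 pot-ring [-4.764 -5.272]
scene 149 pot-ring [-1.339 -5.639]
corner [575.312  25.94   82.206] F [-0.608 -0.292 -0.261] t 6.0167
```

View pics/b5.png

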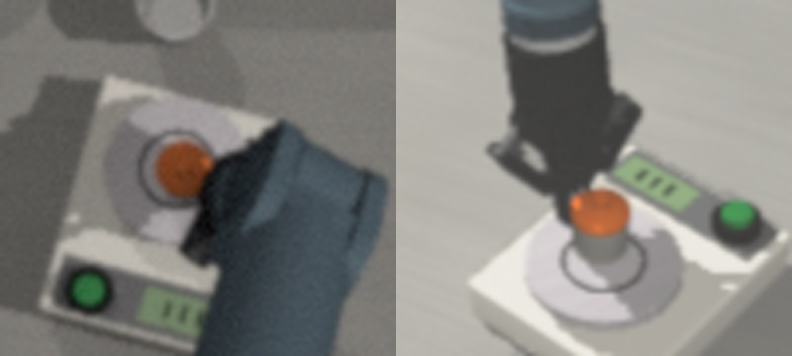

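View pics/s5.png

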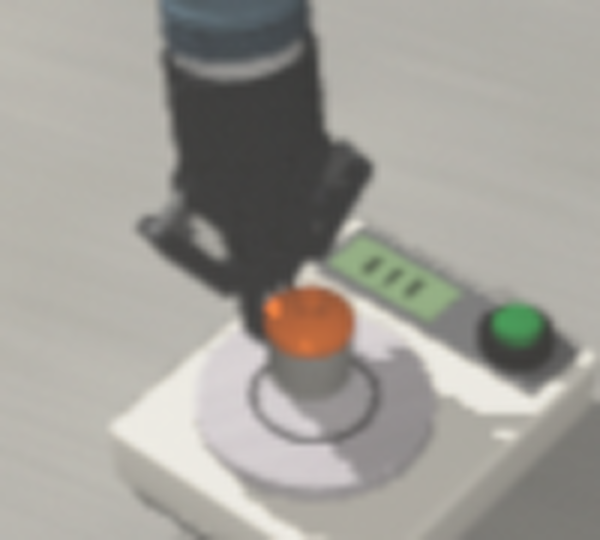

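View pics/t5.png

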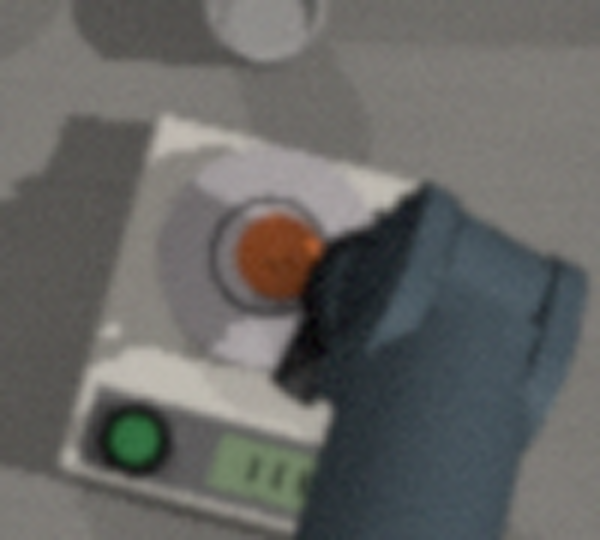

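Emit:
apply_moves(delta_pos=[[0.025,0,0.005],[0.05,0,0.01],[0.075,0,0.016],[0.1,0,0.021],[0.125,0,0.026],[0.147,0,0.031],[0.147,0,0.031],[0.12,0,0.025],[0.05,0,0.01],[-0.1,0,-0.02],[-0.35,0,-0.07],[-0.7,0,-0.15]], dr=[[0,0,0],[0,0,0],[0,0,0],[0,0,0],[0,0,0],[0,0,0],[0,0,0],[0,0,0],[0,0,0],[0,0,0],[0,0,0],[0,0,0]], jaw=[255,255,255,255,255,255,255,255,255,255,255,255])

```text
t: 7.02
eef_pos: [549.9, -10.1, 101.4]
orientation: [0.881, 0.461, 0.094, -0.048]
force: [0.7, -0.6, -0.1]
grip_width: 0.0
```

Emit:
apply_moves(delta_pos=[[-0.6,0,0],[-1.2,0,0],[-1.7,0,-0.3],[-1.7,0,-0.6],[-1.7,0,-0.6]], dr=[[0,0,0],[0,0,0],[0,0,0],[0,0,0],[0,0,0]], jaw=[255,255,255,255,255])

```text
t: 7.43
eef_pos: [508.2, -72.8, 111.9]
orientation: [0.882, 0.458, 0.095, -0.047]
force: [-0.2, 0.3, 0.6]
grip_width: -0.5
```

```bash
python3 - <<'E'
from h import *
look('6')
E
```

```text
top 164 pot-ring [-1.174 -0.561]
scene 153 pot-ring [ 1.669 -0.865]
corner [517.964 -57.089  91.833] F [1.339 1.428 0.561] t 7.5333
```

View pics/s6.png

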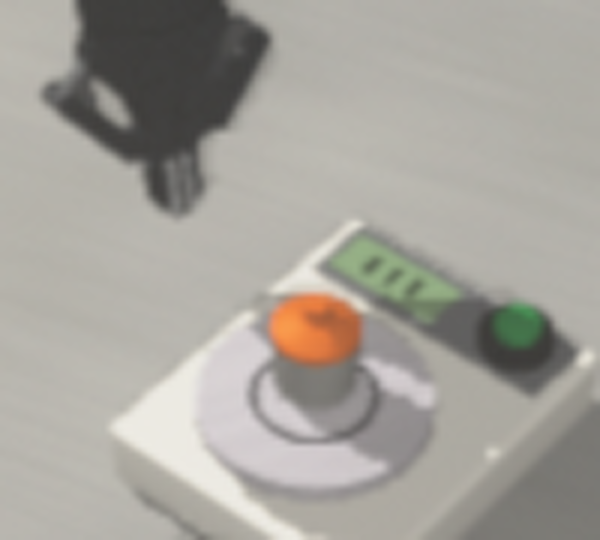

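View pics/t6.png

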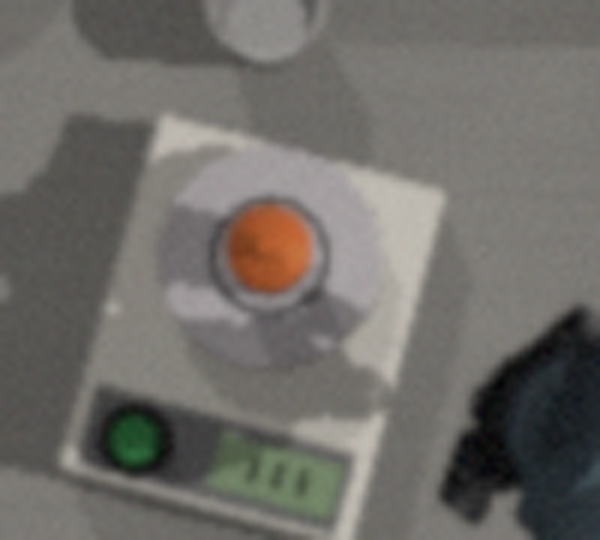

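The pot is upright inside the ring: in the top crop the lid is at (269,247) and the ring at (269,255), the difference being height parallax. The two cameras put the offset at (-1.2,-0.6) and (1.7,-0.9) mm. Next I'll do an independent projection check and plan the key press.

```bash
python3 - <<'E'
from h import *
print('lid top', bp('top',(269.5+.5)/6-.5+260,(246.5+.5)/6-.5+160,122)[:2]-RT)
# body bottom seen in scene: expected foot/body ellipse bottom for centred pot
c=np.append(RS,0)
print('knob top expected crop', (pj('scene',c+[0,0,141])-[280,150])*6, 'body-bottom centre',(pj('scene',c+[0,0,85])-[280,150])*6)
key=np.array([490.7,124.4,66])
a=np.radians(-35);th=np.radians(12);h=np.array([np.cos(a),np.sin(a),0]);k=np.array([0,0,1.])
z=np.sin(th)*h-np.cos(th)*k;y=np.cos(th)*h+np.sin(th)*k;M=np.column_stack([np.cross(y,z),y,z])
print(M,np.linalg.det(M))
low=M@np.array([0,-14.5,22]); ctr=M@np.array([0,-9,22])
for zz in(190,90):
    t=np.array([key[0]-ctr[0],key[1]-ctr[1],zz-low[2]]); print(zz,t,move(t,M))
E
```

```text
lid top [-0.369 -0.611]
knob top expected crop [315.995 302.738] body-bottom centre [313.495 379.743]
[[ 0.574  0.801  0.17 ]
 [ 0.819 -0.561 -0.119]
 [ 0.     0.208 -0.978]] 1.0000000000000002
190 [494.164 121.974 214.534] (array([ 4.185, -3.036, -1.751]), array([-11.801, -12.195,  -1.095]))
90 [494.164 121.974 114.534] (array([ 3.656, -3.044,  0.692]), array([-11.801, -12.195,  -1.095]))
```

The pot is centred within about 2 mm. Going to above the key.

Emit:
apply_moves(delta_pos=[[0.2,0,-0.9],[0.4,0,-1.8],[0.55,0,-2.5],[1.1,-0.5,-2.4],[1.7,-1.0,-2.3],[2.3,-1.5,-2.1],[2.9,-2.0,-2.0],[3.5,-2.5,-1.9],[4.1,-2.95,-1.78],[4.185,-3.036,-1.75],[4.185,-3.036,-1.75],[4.185,-3.036,-1.75]], dr=[[0,0,0],[0,0,0],[0,0,0],[-2.4,-2.4,-0.2],[-4.8,-4.8,-0.4],[-7.2,-7.2,-0.6],[-9.6,-9.6,-0.8],[-11.8,-12.2,-1.1],[-11.8,-12.2,-1.1],[-11.8,-12.2,-1.1],[-11.8,-12.2,-1.1],[-11.8,-12.2,-1.1]], jaw=[255,255,255,255,255,255,255,255,255,255,255,255])

```text
t: 8.53
eef_pos: [493.7, 122.0, 213.9]
orientation: [0.882, 0.46, 0.047, 0.093]
force: [0.0, -0.6, -0.7]
grip_width: 0.2
```

```bash
cat >> h.py <<'E'
key=np.array([490.7,124.4,66])
def keyM():
    a=np.radians(-35);th=np.radians(12);h=np.array([np.cos(a),np.sin(a),0]);k=np.array([0,0,1.])
    z=np.sin(th)*h-np.cos(th)*k;y=np.cos(th)*h+np.sin(th)*k;return np.column_stack([np.cross(y,z),y,z])
def keyT(zz):
    M=keyM();low=M@np.array([0,-14.5,22]); ctr=M@np.array([0,-9,22])
    return np.array([key[0]-ctr[0],key[1]-ctr[1],zz-low[2]])
def lowz():
    s=r.state();C=Ro.from_quat(s['orientation']).as_matrix();return s['eef_pos']+C@np.array([0,-14.5,22])
E
python3 - <<'E'
from h import *
print(lowz(),move(keyT(72),keyM())); look('7')
E
```

```text
[485.8   127.464 189.374] (array([ 0.011, -0.6  ,  2.872]), array([-0.022,  0.084,  0.119]))
top 164 pot-ring [-1.174 -0.561]
scene 153 pot-ring [ 1.669 -0.865]
corner [504.122 126.271 192.547] F [-0.335 -0.528 -0.352] t 8.6333
```

View pics/b7.png

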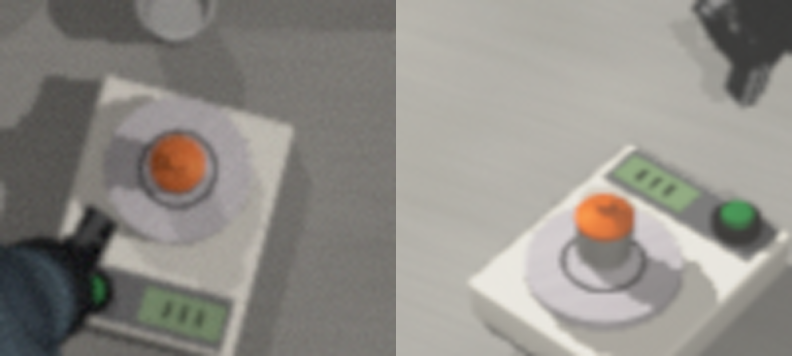

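The pot is unmoved and the gripper is above the key, whose position in the scene panel is (738,215). Descending to just above it.

Emit:
apply_moves(delta_pos=[[0,-0.15,0.7],[0,-0.3,1.4],[0,-0.45,2.1],[0.01,-0.55,2.65],[0.01,-0.6,2.86],[0.01,-0.6,2.87],[0.01,-0.6,2.87]], dr=[[0,0,0],[0,0,0],[0,0,0],[0,0,0],[0,0,0],[0,0,0],[0,0,0]], jaw=[255,255,255,255,255,255,255])

```text
t: 9.22
eef_pos: [494.9, 118.5, 97.1]
orientation: [0.883, 0.457, 0.047, 0.093]
force: [-0.3, -0.1, 0.4]
grip_width: -0.1
```

```bash
python3 - <<'E'
from h import *
print(lowz(),move(keyT(60),keyM())); look('8')
E
```

```text
[487.084 124.05   72.582] (array([ 0.059, -0.13 ,  0.294]), array([ 0.01,  0.16, -0.26]))
top 163 pot-ring [-1.287 -0.651]
scene 153 pot-ring [ 1.669 -0.865]
corner [506.129 126.158  76.892] F [ 1.318  0.438 -0.395] t 9.3167
```

View pics/s8.png

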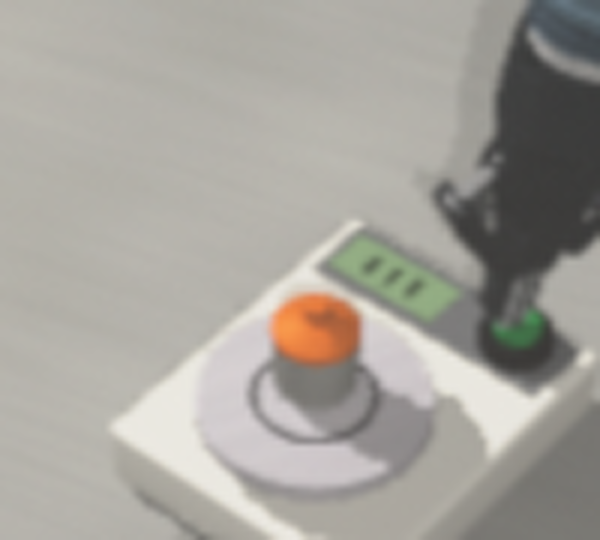

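The tip is above the key, slightly towards the display side at (513,300). I'll apply the correction and press gradually.

Emit:
apply_moves(delta_pos=[[0.06,-0.06,0.05],[0.06,-0.08,0.1],[0.06,-0.1,0.15],[0.06,-0.11,0.2],[0.06,-0.12,0.24],[0.06,-0.13,0.28],[0.06,-0.13,0.3],[0.06,-0.13,0.3]], dr=[[0,0,0],[0,0,0],[0,0,0],[0,0,0],[0,0,0],[0,0,0],[0,0,0],[0,0,0]], jaw=[255,255,255,255,255,255,255,255])

```text
t: 9.98
eef_pos: [496.0, 124.1, 86.5]
orientation: [0.883, 0.457, 0.05, 0.093]
force: [-2.6, 1.5, 9.2]
grip_width: -0.3
```

```bash
python3 - <<'E'
from h import *
print(lowz(),move(keyT(58),keyM())); look('9')
E
```

```text
[488.221 129.697  61.993] (array([-0.071, -0.028,  0.096]), array([ 0.064, -0.112, -0.235]))
top 163 pot-ring [-1.287 -0.651]
scene 153 pot-ring [ 1.669 -0.865]
corner [506.132 130.502  65.077] F [-3.41   1.46   9.232] t 10.0833
```

View pics/s9.png

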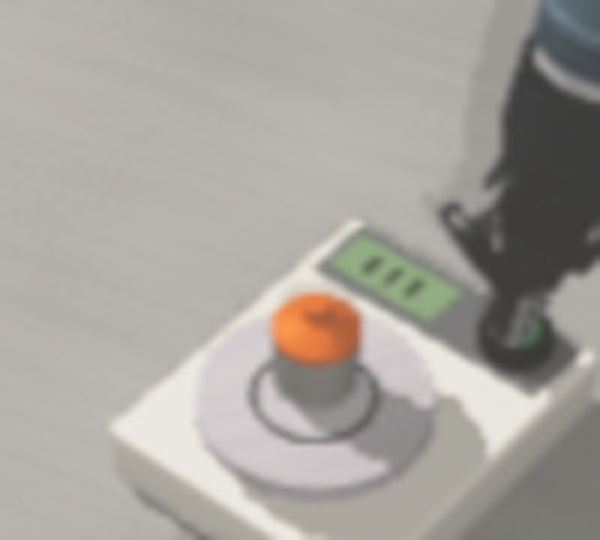

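The force is 9 N with the tip edge at z 62, which suggests the key is down. But the tip has drifted about 5 mm off centre and may be touching the collar. I'll lift, re-centre and press again to be sure.

Emit:
apply_moves(delta_pos=[[0,0.05,-0.2],[-0.05,0.05,-0.24],[-0.07,0.02,-0.24],[-0.07,0.02,-0.24]], dr=[[0,0,0],[0,0,0],[0,0,0],[0,0,0]], jaw=[255,255,255,255])

```text
t: 10.42
eef_pos: [492.3, 121.8, 95.6]
orientation: [0.883, 0.457, 0.049, 0.093]
force: [-0.6, 0.2, -0.6]
grip_width: 0.3
```

```bash
python3 - <<'E'
from h import *
print(lowz(),r.state()['force'],move(keyT(72),keyM()),move(keyT(60),keyM()),keyT(72)+keyM()@[0,-14.5,22])
E
```

```text
[484.468 127.401  71.07 ] [-0.604  0.202 -0.559] (array([ 0.03 ,  0.04 , -0.015]), array([ 0.013, -0.03 , -0.256])) (array([ 0.03 , -0.022,  0.278]), array([ 0.013, -0.03 , -0.256])) [486.293 127.486  72.   ]
```

Emit:
apply_moves(delta_pos=[[0.02,0.08,0],[0.02,0.08,0.05],[0.02,0.07,0.1],[0.02,0.06,0.15],[0.02,0.055,0.2],[0.02,0.05,0.24],[0.02,0.05,0.28],[0.02,0.05,0.31],[0.02,0.05,0.33],[0.02,0.05,0.33]], dr=[[0,0,0],[0,0,0],[0,0,0],[0,0,0],[0,0,0],[0,0,0],[0,0,0],[0,0,0],[0,0,0],[0,0,0]], jaw=[255,255,255,255,255,255,255,255,255,255])

```text
t: 11.25
eef_pos: [496.2, 120.1, 85.7]
orientation: [0.883, 0.457, 0.047, 0.092]
force: [-13.5, -1.7, 32.3]
grip_width: 0.3
```

```bash
python3 - <<'E'
from h import *
print(lowz()); look('10')
E
```

```text
[488.323 125.677  61.213]
top 164 pot-ring [-1.426 -0.683]
scene 153 pot-ring [ 1.669 -0.865]
corner [506.248 126.409  64.202] F [-13.537  -1.383  31.538] t 11.35
```

View pics/s10.png

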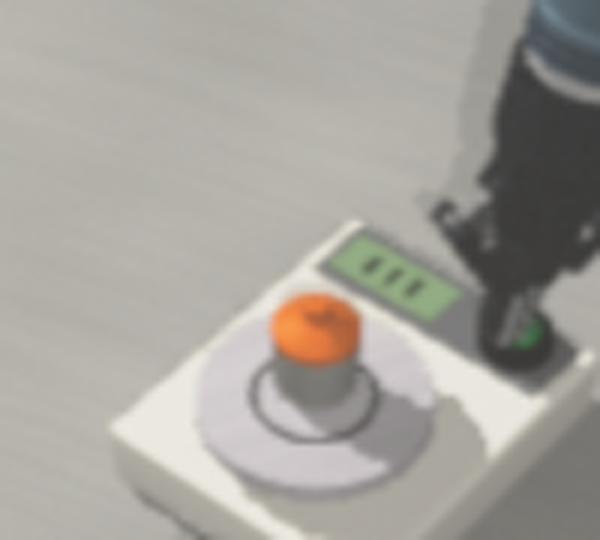

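```bash
python3 - <<'E'
from h import *
L=[cv2.resize(cv2.imread(f'pics/raw_s{i}.png')[193:218,355:380],None,fx=15,fy=15,interpolation=cv2.INTER_NEAREST) for i in(6,10)]
cv2.imwrite('pics/k10.png',np.hstack(L))
for z in(66,61): print([(pj('scene',[key[0]+dx,key[1]+dy,z])-[355,193])*15 for dx,dy in((0,13),(13,0),(-13,0),(0,0))])
E
```

```text
[array([218.528, 172.264]), array([138.236, 193.194]), array([183.279, 113.23 ]), array([160.892, 152.973])]
[array([216.48 , 188.588]), array([136.402, 209.51 ]), array([181.345, 129.569]), array([159.007, 169.301])]
```

View pics/k10.png

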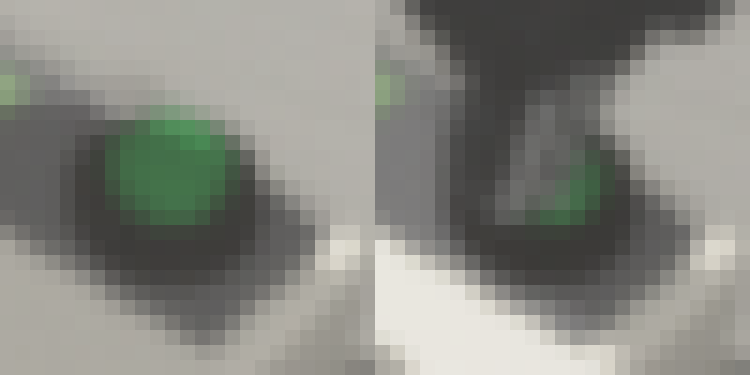

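At x 225–230 the green face's top edge has dropped 1–2 px compared with before, and its near edge is hidden by the collar, so the key is down. The hard stop could still be the collar, though. To be certain, I'll lift off and press again with just one fingertip corner at the key's centre.

Emit:
apply_moves(delta_pos=[[0,0.05,-0.2],[0,0.1,-0.5],[0,0.12,-0.6],[0,0.12,-0.6]], dr=[[0,0,0],[0,0,0],[0,0,0],[0,0,0]], jaw=[255,255,255,255])

```text
t: 11.68
eef_pos: [496.8, 120.8, 111.0]
orientation: [0.883, 0.457, 0.049, 0.092]
force: [1.1, -0.4, -0.9]
grip_width: -0.4
```

```bash
cat >> h.py <<'E'
def cM():
    th=np.radians(16);u=np.array([np.cos(np.radians(10)),np.sin(np.radians(10)),0]);k=np.array([0,0,1.])
    B=tgt(55,0)
    ax=np.cross(-k,u); return Ro.from_rotvec(ax*th).as_matrix()@B
def cT(zz):
    M=cM();low=M@np.array([-11,-14.5,22]);c=M@np.array([-8,-11,22]);return np.array([key[0]-c[0],key[1]-c[1],zz-low[2]])
def cz():
    s=r.state();C=Ro.from_quat(s['orientation']).as_matrix();return s['eef_pos']+C@np.array([-11,-14.5,22]),s['eef_pos']+C@np.array([-8,-11,22])
E
python3 - <<'E'
from h import *
im=r.capture('scene')
cv2.imwrite('pics/k11.png',np.hstack([cv2.resize(i[193:218,355:380],None,fx=15,fy=15,interpolation=cv2.INTER_NEAREST) for i in (cv2.imread('pics/raw_s6.png'),im)]))
print(cM(),r.state()['force'],lowz(),move(cT(76),cM()))
E
```

```text
[[ 0.547  0.792  0.271]
 [ 0.814 -0.578  0.048]
 [ 0.195  0.195 -0.961]] [-0.709 -0.568 -0.482] [488.284 126.088  85.746] (array([ 0.085, -0.051,  0.197]), array([ 0.538, 11.249,  0.876]))
```

View pics/k11.png

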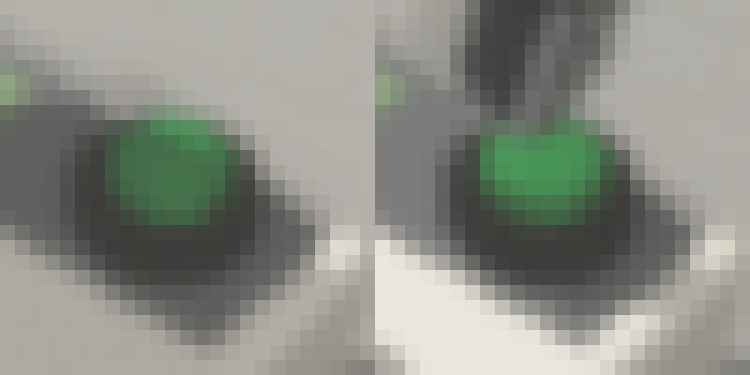

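The key came back up. Turning to the corner orientation.

Emit:
apply_moves(delta_pos=[[0.03,-0.02,0],[0.06,-0.03,0.05],[0.08,-0.05,0.15],[0.085,-0.05,0.2],[0.085,-0.05,0.2],[0.085,-0.05,0.2]], dr=[[0.2,4,0.3],[0.4,8,0.6],[0.5,11.2,0.9],[0.5,11.2,0.9],[0.5,11.2,0.9],[0.5,11.2,0.9]], jaw=[255,255,255,255,255,255])

```text
t: 12.23
eef_pos: [497.9, 123.6, 101.6]
orientation: [0.879, 0.457, 0.132, 0.043]
force: [-0.4, 1.0, 1.0]
grip_width: 0.2
```

```bash
python3 - <<'E'
from h import *
print(cz(),r.state()['force'],move(cT(70),cM()),move(cT(60),cM()))
E
```

```text
(array([486.321, 124.022,  75.445]), array([490.734, 124.442,  76.707])) [-0.446  1.012  0.974] (array([-0.029, -0.026,  0.13 ]), array([0.028, 0.14 , 0.007])) (array([-0.077, -0.075,  0.371]), array([0.028, 0.14 , 0.007]))
```

Emit:
apply_moves(delta_pos=[[-0.02,-0.02,0.08],[-0.03,-0.03,0.15],[-0.045,-0.045,0.22],[-0.055,-0.055,0.27],[-0.065,-0.065,0.31],[-0.07,-0.07,0.34],[-0.075,-0.075,0.37],[-0.075,-0.075,0.38],[-0.075,-0.075,0.38]], dr=[[0,0.1,0],[0,0.1,0],[0,0.1,0],[0,0.1,0],[0,0.1,0],[0,0.1,0],[0,0.1,0],[0,0.1,0],[0,0.1,0]], jaw=[255,255,255,255,255,255,255,255,255])

```text
t: 12.98
eef_pos: [498.6, 124.4, 86.9]
orientation: [0.878, 0.457, 0.133, 0.042]
force: [-3.6, 0.5, 11.6]
grip_width: 0.3
```

```bash
python3 - <<'E'
from h import *
print(cz()); look('12')
im=cv2.imread('pics/raw_s12.png')
cv2.imwrite('pics/k12.png',np.hstack([cv2.resize(i[193:218,355:380],None,fx=15,fy=15,interpolation=cv2.INTER_NEAREST) for i in (cv2.imread('pics/raw_s6.png'),im)]))
E
```

```text
(array([487.1  , 124.86 ,  60.763]), array([491.511, 125.279,  62.034]))
top 163 pot-ring [-1.287 -0.651]
scene 153 pot-ring [ 1.669 -0.865]
corner [510.599 134.388  67.946] F [-3.826  1.466 10.415] t 13.0833
```

View pics/k12.png

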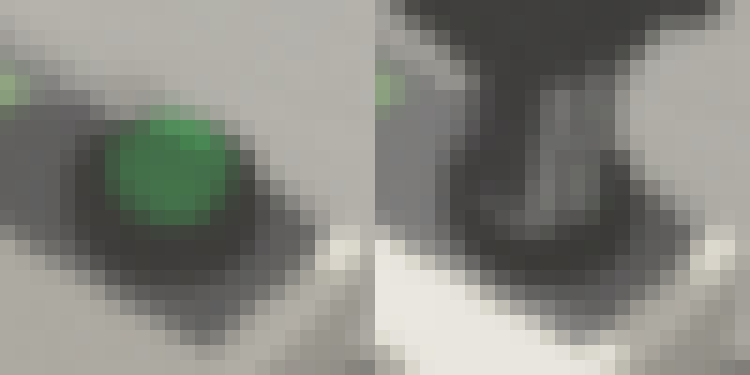

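With only a corner at the key's centre, it stops hard at z≈61 with 11 N, so the key is fully down. Retreating upward.

Emit:
apply_moves(delta_pos=[[0.05,0.05,-0.25],[0.12,0.12,-0.6],[0.24,0.24,-1.2],[0.36,0.36,-1.8],[0.49,0.49,-2.4],[0.49,0.49,-2.4],[0.49,0.49,-2.4],[0.49,0.49,-2.4]], dr=[[0,0,0],[0,0,0],[0,0,0],[0,0,0],[0,0,0],[0,0,0],[0,0,0],[0,0,0]], jaw=[255,255,255,255,255,255,255,255])

```text
t: 13.75
eef_pos: [497.8, 123.9, 186.0]
orientation: [0.878, 0.457, 0.132, 0.042]
force: [0.2, -1.1, 0.1]
grip_width: 0.3
```

```bash
python3 - <<'E'
from h import *
look('13')
E
```

```text
top 164 pot-ring [-1.174 -0.561]
scene 153 pot-ring [ 1.669 -0.865]
corner [509.199 133.722 166.062] F [-0.952 -0.413 -0.217] t 13.85
```

View pics/b13.png

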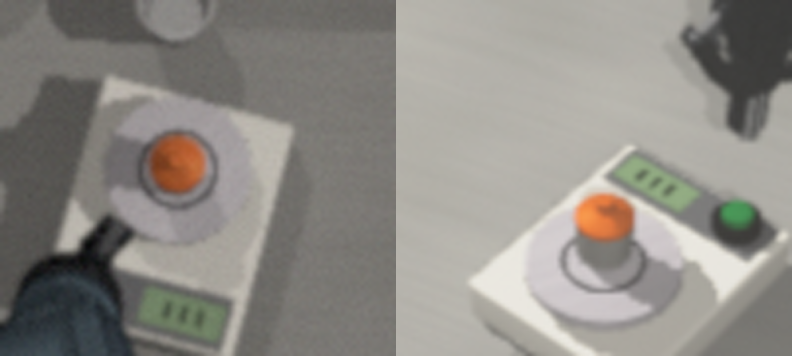

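View pics/raw_s13.png

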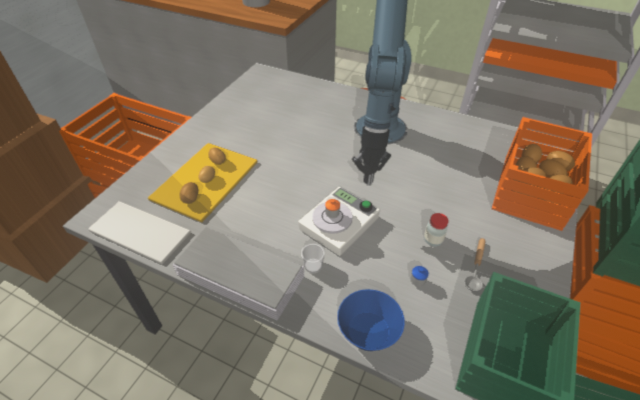

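The pot is upright inside the ring, the key is back up, the gripper is clear and nothing else has moved. Handing in.

```bash
python3 - <<'E'
from h import *
print(r.finish_job())
E
```

```text
the job is handed in; nothing more can be done
None
```

I pushed the pot into the ring from behind with the closed, slightly tilted fingers, low on its body, in four slow pushes. I then backed off, pressed the tare key, retreated and handed the job in at about 14 s. It reports no verdict.

- **Pot:** it stood upright and untouched in the ring. The last offsets from the ring centre were (-1.2, -0.6) mm from the top camera and (1.7, -0.9) mm from the scene camera. The cameras disagree by about 3 mm in x, but both are well inside 8 mm.
- **Tare key:** I pressed it three times, all after the pot was centred.
  - **First press:** it reached 9 N, but the tip had drifted about 5 mm off centre.
  - **Second press:** it met a hard stop near z = 61 mm at 32 N. I could not rule out that this was the collar.
  - **Third press:** I used one fingertip corner at the key's centre and stopped at z ≈ 61 mm with 11 N. That matches 5 mm of travel.
  - **Afterwards:** the key was seen back up.
- **Everything else:** the other objects looked unmoved in the final scene picture, and the gripper was about 100 mm above the key. I compared these by eye and did not measure them.

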